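# Shut the valve of the empty filtration port

## Robot

A 6-joint arm with a two-finger parallel gripper is mounted at the origin on the work surface. World frame = base frame: x ahead of the robot, y to its left, z up, the work surface at z = 0. Lengths are in m, angles in degrees, forces in N, time in s.
With the tool pointing down it reaches from about 0.3 to 0.75 m from the base axis. Payload 8.5 kg.
Tool frame: the origin (TCP) lies at the very end of the fingers, on their centre line; the grasp point (between the pads) lies 19 mm behind it (env.grip_depth is the z of the grasp point in the tool frame, in m); z points along the fingers, y is the direction in which the jaws open and shut (so a half turn about z gives the same grasp; the last joint's range is limited). The gripper opens to 85 mm and grips with 20 to 120 N. Pads are 22 mm wide; open, the fingers measure 114 mm over their backs; the gripper's body (76 mm by 85 mm) begins 54 mm behind the grasp point. The pads swing forward as they close: fully open they stand 13 mm farther back than shut.
Start: joints at [62.951, 21.807, 74.336, -0, 83.858, -12.336], TCP at [0.14, 0.532, 0.231] pointing down, gripper open.
Joint ranges: [-178.18, 178.18], [-50.72, 133.34], [12.68, 142.11], [-81.47, 261.47], [9.98, 163.14], [-165.26, 165.26]. Speed limits (degrees/s): [136.94, 136.94, 180, 180, 180, 180].

## Interface

Orientations are given as a 3x3 rotation matrix whose columns are the frame's x, y, z axes.
In Python, from rig import env gives the robot as it stands.
- The arm moves only by the tool apply_moves, never from a script. Its argument "plan" is a list of rows, each an object of numbers: "tx", "ty", "tz": the shift along the world's x, y, z in mm; "rx", "ry", "rz": the turn, a rotation vector about the world's x, y, z in rad; "jaw": the opening, from -1 (shut) to 1 (fully open). A call has 1 to 12 rows; each row is the pose to reach, as a shift and turn from the pose measured when the call began; what a row does not reach only later rows make up. A row lasts 1/10 s, in which the tool goes at most 50 mm and 8.59 degrees, less where a joint would pass 70% of its speed; a pose out of reach is approached as far as the arm can. A call with a gripper value outside its range is refused whole. The fingers move at their own pace and stop on an object; "grip_force" is the grip in N (left out, the last holds). Time passes only in rows, so rows that repeat a pose let the fingers close. It gives the time, the measured TCP pose, the force and the opening at its end, in the units of the state.
- env.observe(): the state, without advancing time (a new reading comes with each control period).
- env.get_image(name): name is "side" or "top"; returns a dict with "image" (480x640x3 uint8, red, green, blue), "intrinsics" (3x3 intrinsics, pixels), "k1" (the pictures are not rectified: a ray, as slopes to the right and down, at radius r is drawn at 1 + k1 r^2 times it, then the intrinsics apply), "world_from_camera" (4x4, takes a point from camera to world coordinates). Camera axes: x right, y up, looking along -z (the intrinsics and any distortion apply to the point x, -y, -z); pixel columns grow to the right and rows downward; lengths in m; the calibration is good to about 2 mm. A picture is of the moment at which its call begins. There is no depth.
- env.close_job(): hands the job in, once; it reports no verdict.
The state is a dict: "time_s": time; "q": joint angles; "qvel": joint speeds; "joint_efforts": joint torques, N m; "position": TCP position; "tool_rot": TCP orientation; "ft_force": force on the tool from outside, world axes, zero at the start; "wrist_torque": the same for the moment, N m; "grip_width": finger opening in m.
Only numpy, scipy, OpenCV 4.12 (cv2) and the standard library are available. Lean on these libraries where they do the work, as an engineer would, in place of code of your own. Each camera call takes 0.05 s, during which the arm holds its last target.

## Task

The three-port filtration manifold is sucking air through the one port that has no funnel on it. Close that port's valve: swing its lever a quarter turn clockwise (seen from above), until it lies square across its pipe at the closed stop, and let go. Leave the valves of the two ports that carry funnels open, as they are.

Things in the scene. Friction and masses are not known exactly. Their poses are not given: they have to be found in the camera images.
- bare_port: Fixed valve station whose port, 120 mm along its +x, is an empty steel flange 48 mm across, 80 mm above the table. One of three on a base plate, 140 mm apart, any order; the others carry funnels 66 mm wide, 180 mm tall. Origin: on the lever's vertical axis, 12 mm above the table. x along the pipe to the port, y level across it. Under the levers pipe and valve body reach up to 56 mm above origin.
- bare_valve (a joint): Lever angle of the port without funnel, rad. 0 open: lever along the station's -x; grows clockwise from above to the stop 1.571, closed: along +y. At q it points to (-cos q, sin q). Starts 0 to 0.35. Lever: black bar 10 mm thick, 80 mm long from its axis, 66 to 86 mm above the station's origin. Stiff: about 0.15 N m (3 N at 55 mm from the axis); stays where left.
- steel_valve (a joint): Lever angle (rad) of the like valve of the port with the steel funnel, same sense: 0 open, 1.571 closed. Starts open (0 to 0.1) and must stay open.
- white_valve (a joint): Lever angle (rad) of the like valve of the port with the white funnel, same sense: 0 open, 1.571 closed. Starts open (0 to 0.1) and must stay open.

How it is judged (in metres and radians):
At the end, for the whole second after the job is handed in: The lever of the port without a funnel is at rest within 10 degrees of its closed stop (joint above 1.396 rad); the levers of both funnel ports are still open, below 0.3 rad (value of joint bare_valve above 1.396 rad and velocity of joint bare_valve below 0.05 rad/s and value of joint each of steel_valve, white_valve below 0.3 rad); the robot touches nothing.
It fails at once if the valve of a port that carries a funnel was turned away from open (above 0.3 rad) (value of joint any of steel_valve, white_valve above 0.3 rad).
It also fails if it takes over 32 s, if anything falls off the work surface, if the arm or the gripper's body presses on something with over 40 N, if the wrist force passes 120 N, or if a joint passes its speed limit or range.

## Working session

There is one attempt and no reset: what is moved stays moved. The work goes in short steps, Python scripts to look and compute and a tool call to move; the robot and the scene stay as the last step left them, time stands still between calls to the robot, and variables do not carry over. Pictures are saved under pics/ and viewed, and the job is handed in when it is done.

Besides the shell and the picture viewer there is one more tool, called after ">>>" as name([rows], argument=value, ...), one row to a line, values as JSON. apply_moves: Moves the arm, as the interface text tells. Its arguments: {"type":"object","properties":{"plan":{"type":"array","items":{"type":"object","properties":{"tx":{"type":"number"},"ty":{"type":"number"},"tz":{"type":"number"},"rx":{"type":"number"},"ry":{"type":"number"},"rz":{"type":"number"},"jaw":{"type":"number"}}}},"grip_force":{"type":"number"}},"required":["plan"]}

```bash
mkdir -p pics; python3 - <<'E'
from rig import env
import cv2,pickle
d={}
for n in("top","side"):
    g=env.get_image(n);d[n]=g;cv2.imwrite(f"pics/{n}0.png",g["image"][:,:,::-1]);print(n,g["intrinsics"],g["k1"],g["world_from_camera"].round(4))
pickle.dump(d,open("d0.pkl","wb"))
s=env.observe();print(s["time_s"],s["position"],s["tool_rot"],s["grip_width"])
E
```

```text
top [[568.55850537   0.         324.97652767]
 [  0.         568.55850537 238.68832651]
 [  0.           0.           1.        ]] -0.18369119561836564 [[ 0.0255  0.9859 -0.1655  0.4487]
 [-0.9997  0.0255 -0.0016  0.0316]
 [ 0.0026  0.1655  0.9862  0.907 ]
 [ 0.      0.      0.      1.    ]]
side [[447.44130624   0.         317.16057611]
 [  0.         447.44130624 241.94844385]
 [  0.           0.           1.        ]] -0.04834244650626779 [[-0.9978  0.0542 -0.0378  0.5405]
 [-0.0655 -0.731   0.6793  0.4696]
 [ 0.0092  0.6803  0.7329  0.5378]
 [ 0.      0.      0.      1.    ]]
0.1 [0.13957658 0.53172774 0.23078466] [[-9.67209438e-01  2.53979461e-01 -5.79732595e-04]
 [ 2.53979980e-01  9.67208794e-01 -1.14789200e-03]
 [ 2.69181473e-04 -1.25749245e-03 -9.99999173e-01]] 0.08539337968920582
```

View pics/top0.png

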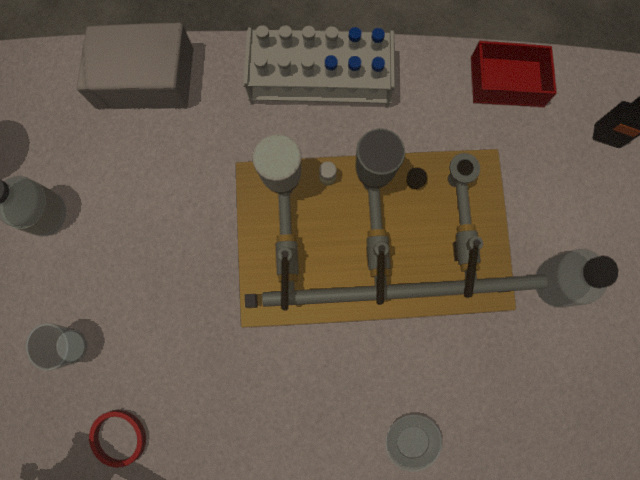

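View pics/side0.png

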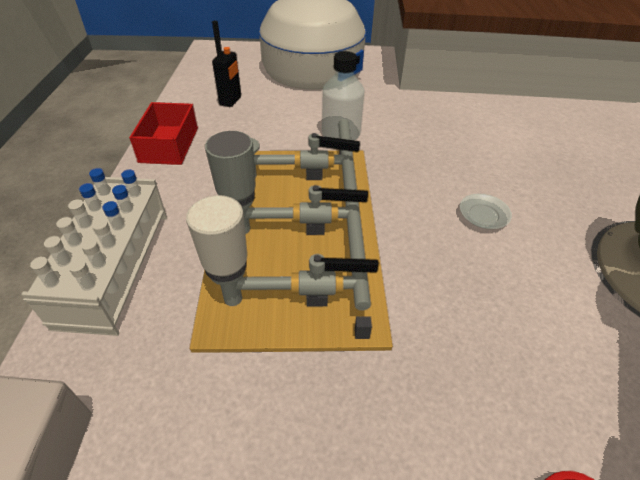

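The top picture shows the bare flange at about (464,168), its lever axis near (475,243) and the lever tip near (470,294). The funnel ports are at (278,150) and (380,150). The side view agrees: the bare port is the farthest one, with its lever at about (315,142)-(358,144).

```bash
cat > h.py <<'E'
import numpy as np,cv2
def ray(g,uv):
    K=g["intrinsics"];p=cv2.undistortPoints(np.array([[uv]],float),K,np.array([g["k1"],0,0,0,0.]))[0,0]
    T=g["world_from_camera"];return T[:3,3],T[:3,:3]@np.array([p[0],-p[1],-1])
def at(g,uv,z):
    o,d=ray(g,uv);return o+d*(z-o[2])/d[2]
def proj(g,P):
    T=g["world_from_camera"];c=T[:3,:3].T@(np.asarray(P)-T[:3,3]);s=np.array([c[0],-c[1]])/-c[2];s*=1+g["k1"]*(s@s)
    return g["intrinsics"][:2,:2]@s+g["intrinsics"][:2,2]
E
python3 - <<'E'
import pickle,cv2
from h import *
d=pickle.load(open("d0.pkl","rb"))
t=d["top"]["image"][130:320,400:540];s=d["side"]["image"][110:200,270:400]
cv2.imwrite("pics/tc.png",cv2.resize(t,None,fx=4,fy=3.1,interpolation=2)[:,:,::-1][:590])
cv2.imwrite("pics/tc.png",cv2.resize(t[30:],None,fx=3.6,fy=3.6,interpolation=2)[:,:,::-1])
cv2.imwrite("pics/sc.png",cv2.resize(s,None,fx=6,fy=6,interpolation=2)[:,:,::-1])
for n,uv,z in[("flange",(464,168),.08),("axis",(475,243),.098),("tip",(470,294),.098),("axisS",(381,250),.098),("axisW",(286,253),.098)]:print(n,at(d["top"],uv,z).round(4))
E
```

```text
flange [ 0.7026 -0.1768  0.08  ]
axis [ 0.5838 -0.1864  0.098 ]
tip [ 0.5091 -0.178   0.098 ]
axisS [ 0.5701 -0.0482  0.098 ]
axisW [0.5622 0.0884 0.098 ]
```

View pics/tc.png

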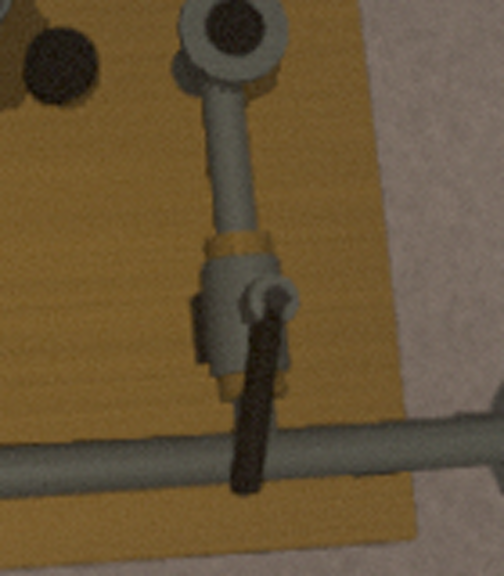

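View pics/sc.png

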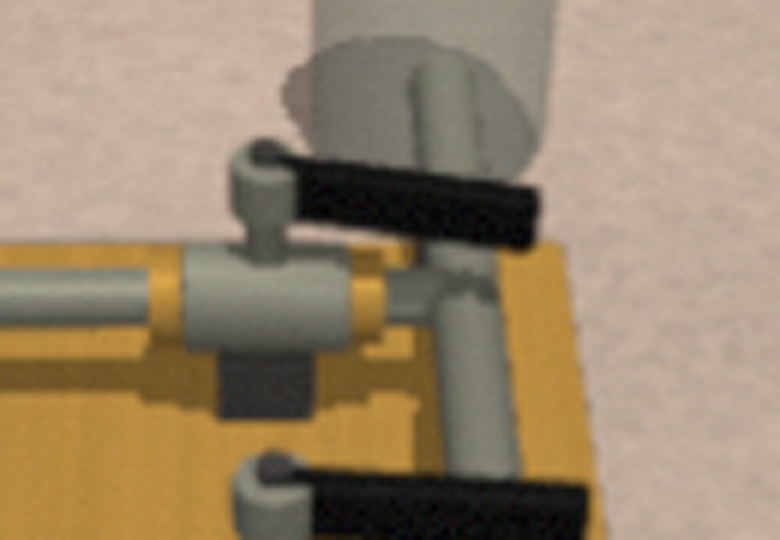

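```bash
python3 - <<'E'
import pickle
from h import *
from rig import env
d=pickle.load(open("d0.pkl","rb"));t=d["top"]
A=at(t,(475.6,242.8),.1)[:2];T=at(t,(468.3,295.3),.096)[:2];F=at(t,(465.3,167.5),.08)[:2]
W=at(t,(286,253),.1)[:2]
xa=F-A;ya=W-A;print("port dist",np.linalg.norm(xa),"row",np.linalg.norm(ya),"angles",np.degrees(np.arctan2(xa[1],xa[0])),np.degrees(np.arctan2(ya[1],ya[0]))-90,"lever",np.linalg.norm(T-A))
th=np.arctan2(ya[1],ya[0])-np.pi/2
R=np.array([[np.cos(th),-np.sin(th)],[np.sin(th),np.cos(th)]])
l=R.T@(T-A);print("A",A,"th",th,"q",np.arctan2(l[1],-l[0]))
print("side reproj axis/tip",proj(d["side"],[*A,.1]),proj(d["side"],[*T,.098]))
s=env.observe();p=s["position"];print("yaw y",np.degrees(np.arctan2(s["tool_rot"][1,1],s["tool_rot"][0,1])),"goal",90+np.degrees(th))
for q in[-.15,.1,.3,.5,.7,.9,1.1,1.3,1.4,1.5,1.55]:
    C=55*np.array([-np.cos(q),np.sin(q)])-5*np.array([np.sin(q),np.cos(q)])-[11,14.5]
    w=A*1000+R@C
    if q==-.15:w0=w;print("abs",w,"shift",w-p[:2]*1000)
    print(q,(w-w0).round(1))
np.savez("st.npz",A=A,th=th)
E
```

```text
port dist 0.11998771837839597 row 0.2758906606171958 angles 3.751593753778324 4.545580604460028 lever 0.0771602712690154
A [ 0.58376307 -0.18674528] th 0.07933534796262154 q 0.21947590609952808
side reproj axis/tip [314.68413133 134.93567379] [359.00631882 141.57378147]
yaw y 75.28686625731942 goal 94.54558060446003
abs [ 521.52349855 -219.44370442] shift [ 381.94691904 -751.17144318]
-0.15 [0. 0.]
0.1 [-2.7 13.5]
0.3 [-2.3 24.5]
0.5 [ 0.2 35.3]
0.7 [ 4.8 45.3]
0.9 [11.3 54.2]
1.1 [19.4 61.6]
1.3 [28.9 67.3]
1.4 [34.  69.4]
1.5 [39.3 71. ]
1.55 [42.  71.6]
```

>>> apply_moves([
  {"tx": 191,"ty": -376,"tz": 0,"rz": 0.33,"jaw": -1},
  {"tx": 191,"ty": -376,"rz": 0.33,"jaw": -1},
  {"tx": 191,"ty": -376,"rz": 0.33,"jaw": -1},
  {"tx": 191,"ty": -376,"rz": 0.33,"jaw": -1},
  {"tx": 191,"ty": -376,"rz": 0.33,"jaw": -1},
  {"tx": 191,"ty": -376,"rz": 0.33,"jaw": -1},
  {"tx": 191,"ty": -376,"rz": 0.33,"jaw": -1},
  {"tx": 191,"ty": -376,"rz": 0.33,"jaw": -1},
  {"tx": 382,"ty": -751,"rz": 0.33,"jaw": -1},
  {"tx": 382,"ty": -751,"rz": 0.33,"jaw": -1},
  {"tx": 382,"ty": -751,"rz": 0.33,"jaw": -1},
  {"tx": 382,"ty": -751,"rz": 0.33,"jaw": -1},
])

```text
validation failed for argument at $.pl...
```

>>> apply_moves([
  {"tx": 191,"ty": -376,"tz": 0,"rx": 0,"ry": 0,"rz": 0.33,"jaw": -1},
  {"tx": 191,"ty": -376,"tz": 0,"rx": 0,"ry": 0,"rz": 0.33,"jaw": -1},
  {"tx": 191,"ty": -376,"tz": 0,"rx": 0,"ry": 0,"rz": 0.33,"jaw": -1},
  {"tx": 191,"ty": -376,"tz": 0,"rx": 0,"ry": 0,"rz": 0.33,"jaw": -1},
  {"tx": 191,"ty": -376,"tz": 0,"rx": 0,"ry": 0,"rz": 0.33,"jaw": -1},
  {"tx": 191,"ty": -376,"tz": 0,"rx": 0,"ry": 0,"rz": 0.33,"jaw": -1},
  {"tx": 191,"ty": -376,"tz": 0,"rx": 0,"ry": 0,"rz": 0.33,"jaw": -1},
  {"tx": 191,"ty": -376,"tz": 0,"rx": 0,"ry": 0,"rz": 0.33,"jaw": -1},
])

```text
time_s: 0.9
position: [0.3181, 0.179, 0.2308]
tool_rot: [[-0.997, -0.073, 0.0], [-0.073, 0.997, -0.001], [0.0, -0.001, -1.0]]
ft_force: [1.4, 0.5, -0.7]
grip_width: 0.0002
```

>>> apply_moves([
  {"tx": 203,"ty": -398,"tz": 0,"rx": 0,"ry": 0,"rz": 0,"jaw": -1},
  {"tx": 203,"ty": -398,"tz": 0,"rx": 0,"ry": 0,"rz": 0,"jaw": -1},
  {"tx": 203,"ty": -398,"tz": 0,"rx": 0,"ry": 0,"rz": 0,"jaw": -1},
  {"tx": 203,"ty": -398,"tz": 0,"rx": 0,"ry": 0,"rz": 0,"jaw": -1},
  {"tx": 203,"ty": -398,"tz": 0,"rx": 0,"ry": 0,"rz": 0,"jaw": -1},
  {"tx": 203,"ty": -398,"tz": 0,"rx": 0,"ry": 0,"rz": 0,"jaw": -1},
  {"tx": 203,"ty": -398,"tz": 0,"rx": 0,"ry": 0,"rz": 0,"jaw": -1},
  {"tx": 203,"ty": -398,"tz": 0,"rx": 0,"ry": 0,"rz": 0,"jaw": -1},
  {"tx": 203,"ty": -398,"tz": 0,"rx": 0,"ry": 0,"rz": 0,"jaw": -1},
  {"tx": 203,"ty": -398,"tz": 0,"rx": 0,"ry": 0,"rz": 0,"jaw": -1},
  {"tx": 203,"ty": -398,"tz": 0,"rx": 0,"ry": 0,"rz": 0,"jaw": -1},
])

```text
time_s: 2.0
position: [0.521, -0.2196, 0.2298]
tool_rot: [[-0.997, -0.072, -0.002], [-0.072, 0.997, 0.0], [0.002, 0.0, -1.0]]
ft_force: [0.2, 0.4, 0.1]
grip_width: 0.0002
```

Descend to z ≈ 0.084.

>>> apply_moves([
  {"tx": 0,"ty": 0,"tz": -40,"rx": 0,"ry": 0,"rz": 0,"jaw": -1},
  {"tx": 0,"ty": 0,"tz": -80,"rx": 0,"ry": 0,"rz": 0,"jaw": -1},
  {"tx": 0,"ty": 0,"tz": -115,"rx": 0,"ry": 0,"rz": 0,"jaw": -1},
  {"tx": 0,"ty": 0,"tz": -135,"rx": 0,"ry": 0,"rz": 0,"jaw": -1},
  {"tx": 0,"ty": 0,"tz": -146,"rx": 0,"ry": 0,"rz": 0,"jaw": -1},
  {"tx": 0,"ty": 0,"tz": -146,"rx": 0,"ry": 0,"rz": 0,"jaw": -1},
])

```text
time_s: 2.6
position: [0.5204, -0.2185, 0.0833]
tool_rot: [[-0.997, -0.073, -0.003], [-0.073, 0.997, 0.001], [0.003, 0.001, -1.0]]
ft_force: [-0.6, 0.4, 0.4]
grip_width: -0.0
```

```bash
python3 - <<'E'
from rig import env
import cv2
for n in("top","side"):
    cv2.imwrite(f"pics/{n}1.png",env.get_image(n)["image"][:,:,::-1])
a=cv2.imread("pics/top1.png")[100:340,340:620];b=cv2.imread("pics/side1.png")[60:300,220:500]
cv2.imwrite("pics/c1.png",cv2.resize(cv2.hconcat([a,b]),None,fx=1.42,fy=1.42))
E
```

```text
(no output)
```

View pics/c1.png

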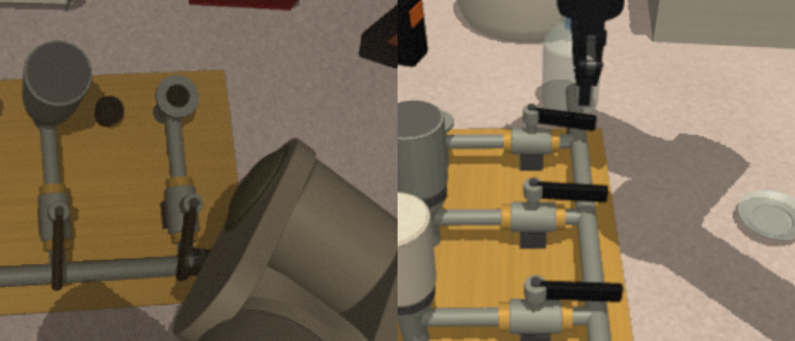

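The crop shows the closed fingers on the right (−y) side of the bare lever, near the lever's outer end, with nothing in contact. Next I sweep along the arc.

>>> apply_moves([
  {"tx": -1,"ty": 12,"tz": 0,"rx": 0,"ry": 0,"rz": 0,"jaw": -1},
  {"tx": -1,"ty": 18,"tz": 0,"rx": 0,"ry": 0,"rz": 0,"jaw": -1},
  {"tx": -1,"ty": 24,"tz": 0,"rx": 0,"ry": 0,"rz": 0,"jaw": -1},
  {"tx": 0,"ty": 30,"tz": 0,"rx": 0,"ry": 0,"rz": 0,"jaw": -1},
  {"tx": 1,"ty": 35,"tz": 0,"rx": 0,"ry": 0,"rz": 0,"jaw": -1},
  {"tx": 4,"ty": 40,"tz": 0,"rx": 0,"ry": 0,"rz": 0,"jaw": -1},
  {"tx": 6,"ty": 45,"tz": 0,"rx": 0,"ry": 0,"rz": 0,"jaw": -1},
  {"tx": 9,"ty": 50,"tz": 0,"rx": 0,"ry": 0,"rz": 0,"jaw": -1},
  {"tx": 12,"ty": 54,"tz": 0,"rx": 0,"ry": 0,"rz": 0,"jaw": -1},
  {"tx": 12,"ty": 54,"tz": 0,"rx": 0,"ry": 0,"rz": 0,"jaw": -1},
])

```text
time_s: 3.7
position: [0.5337, -0.1646, 0.0849]
tool_rot: [[-0.997, -0.073, -0.0], [-0.073, 0.997, -0.0], [0.0, -0.0, -1.0]]
ft_force: [-1.3, -0.5, -0.2]
grip_width: 0.0002
```

```bash
python3 - <<'E'
from rig import env
import cv2
for n in("top","side"):
    cv2.imwrite(f"pics/{n}2.png",env.get_image(n)["image"][:,:,::-1])
a=cv2.imread("pics/top2.png")[100:340,340:620];b=cv2.imread("pics/side2.png")[60:300,220:500]
cv2.imwrite("pics/c2.png",cv2.resize(cv2.hconcat([a,b]),None,fx=1.42,fy=1.42))
E
```

```text
(no output)
```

View pics/c2.png

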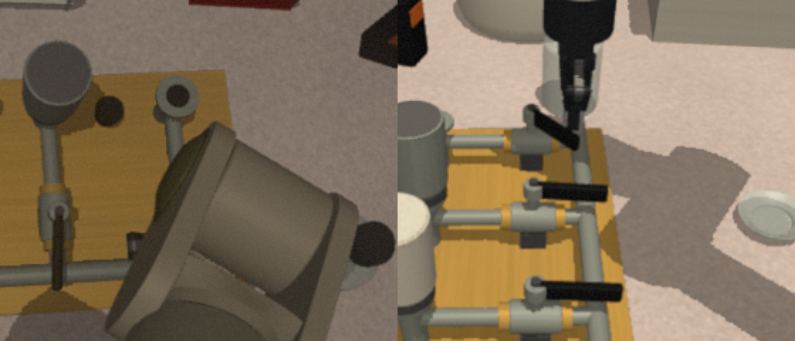

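The side view shows the bare lever swinging, now about 50° round, with the fingers on its trailing face. The other levers haven't moved. Continuing to near the stop.

>>> apply_moves([
  {"tx": 4,"ty": 4,"tz": -1,"rx": 0,"ry": 0,"rz": 0,"jaw": -1},
  {"tx": 8,"ty": 7,"tz": -1,"rx": 0,"ry": 0,"rz": 0,"jaw": -1},
  {"tx": 12,"ty": 10,"tz": -1,"rx": 0,"ry": 0,"rz": 0,"jaw": -1},
  {"tx": 17,"ty": 13,"tz": -1,"rx": 0,"ry": 0,"rz": 0,"jaw": -1},
  {"tx": 22,"ty": 15,"tz": -1,"rx": 0,"ry": 0,"rz": 0,"jaw": -1},
  {"tx": 25,"ty": 16,"tz": -1,"rx": 0,"ry": 0,"rz": 0,"jaw": -1},
  {"tx": 28,"ty": 16,"tz": -1,"rx": 0,"ry": 0,"rz": 0,"jaw": -1},
  {"tx": 28,"ty": 16,"tz": -1,"rx": 0,"ry": 0,"rz": 0,"jaw": -1},
])

```text
time_s: 4.6
position: [0.5619, -0.1488, 0.0836]
tool_rot: [[-0.997, -0.073, 0.0], [-0.073, 0.997, -0.0], [-0.0, -0.0, -1.0]]
ft_force: [-2.0, 0.7, 0.5]
grip_width: 0.0
```

```bash
python3 - <<'E'
from rig import env
import cv2
for n in("top","side"):
    cv2.imwrite(f"pics/{n}3.png",env.get_image(n)["image"][:,:,::-1])
a=cv2.imread("pics/top3.png")[100:340,340:620];b=cv2.imread("pics/side3.png")[60:300,220:500]
cv2.imwrite("pics/c3.png",cv2.resize(cv2.hconcat([a,b]),None,fx=1.42,fy=1.42))
E
```

```text
(no output)
```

View pics/c3.png

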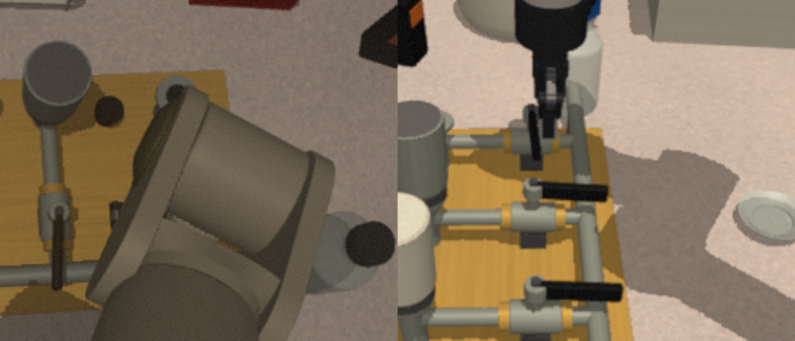

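The side view shows the bare lever almost square across its pipe. I'll nudge it in small steps until the force rises at the stop.

>>> apply_moves([
  {"tx": 2,"ty": 0,"tz": 0,"rx": 0,"ry": 0,"rz": 0,"jaw": -1},
  {"tx": 3,"ty": 0,"tz": 0,"rx": 0,"ry": 0,"rz": 0,"jaw": -1},
  {"tx": 3,"ty": 0,"tz": 0,"rx": 0,"ry": 0,"rz": 0,"jaw": -1},
])

```text
time_s: 5.0
position: [0.5649, -0.1491, 0.0838]
tool_rot: [[-0.997, -0.073, 0.001], [-0.073, 0.997, -0.0], [-0.001, -0.0, -1.0]]
ft_force: [-3.4, 2.1, 0.0]
grip_width: 0.0001
```

>>> apply_moves([
  {"tx": 1,"ty": 0,"tz": 0,"rx": 0,"ry": 0,"rz": 0,"jaw": -1},
  {"tx": 2,"ty": 0,"tz": 0,"rx": 0,"ry": 0,"rz": 0,"jaw": -1},
  {"tx": 2,"ty": 0,"tz": 0,"rx": 0,"ry": 0,"rz": 0,"jaw": -1},
])

```text
time_s: 5.3
position: [0.565, -0.149, 0.0837]
tool_rot: [[-0.997, -0.073, -0.004], [-0.073, 0.997, 0.0], [0.004, 0.001, -1.0]]
ft_force: [-13.3, 0.6, 5.9]
grip_width: 0.0
```

The tool has stopped moving at x = 0.565 and the force has jumped to 13 N, so the lever is at the stop. Back off, rise, and move the arm out of the view.

>>> apply_moves([
  {"tx": -10,"ty": 0,"tz": 0,"rx": 0,"ry": 0,"rz": 0,"jaw": -1},
  {"tx": -25,"ty": 0,"tz": 0,"rx": 0,"ry": 0,"rz": 0,"jaw": -1},
  {"tx": -30,"ty": 0,"tz": 30,"rx": 0,"ry": 0,"rz": 0,"jaw": -1},
  {"tx": -30,"ty": 0,"tz": 75,"rx": 0,"ry": 0,"rz": 0,"jaw": -1},
  {"tx": -35,"ty": 0,"tz": 120,"rx": 0,"ry": 0,"rz": 0,"jaw": -1},
  {"tx": -75,"ty": 0,"tz": 150,"rx": 0,"ry": 0,"rz": 0,"jaw": -1},
  {"tx": -120,"ty": 0,"tz": 155,"rx": 0,"ry": 0,"rz": 0,"jaw": -1},
  {"tx": -165,"ty": 0,"tz": 155,"rx": 0,"ry": 0,"rz": 0,"jaw": -1},
  {"tx": -190,"ty": 0,"tz": 155,"rx": 0,"ry": 0,"rz": 0,"jaw": -1},
  {"tx": -190,"ty": 0,"tz": 155,"rx": 0,"ry": 0,"rz": 0,"jaw": -1},
  {"tx": -190,"ty": 0,"tz": 155,"rx": 0,"ry": 0,"rz": 0,"jaw": -1},
])

```text
time_s: 6.4
position: [0.3757, -0.1497, 0.2395]
tool_rot: [[-0.997, -0.072, -0.001], [-0.072, 0.997, -0.002], [0.001, -0.002, -1.0]]
ft_force: [-0.3, -0.1, 0.5]
grip_width: -0.0001
```

```bash
python3 - <<'E'
from rig import env
import cv2
for n in("top","side"):
    cv2.imwrite(f"pics/{n}4.png",env.get_image(n)["image"][:,:,::-1])
a=cv2.imread("pics/top4.png")[100:340,340:620];b=cv2.imread("pics/side4.png")[60:300,220:500]
cv2.imwrite("pics/c4.png",cv2.resize(cv2.hconcat([a,b]),None,fx=1.42,fy=1.42))
E
```

```text
(no output)
```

View pics/c4.png

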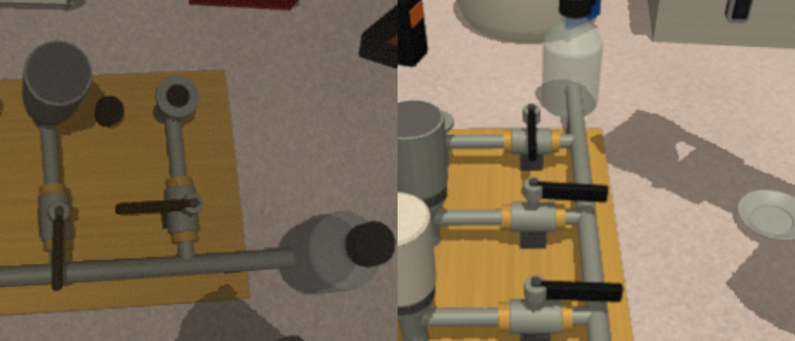

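View pics/top4.png

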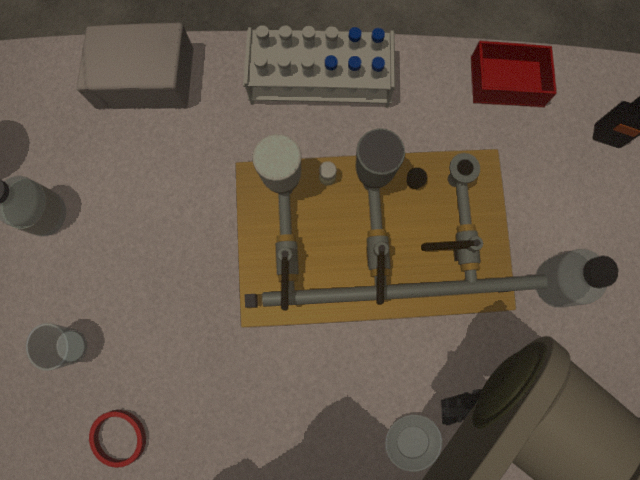

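The bare lever now runs from (475,243) to about (423,247), square across its pipe. The funnel levers, with tips at (285,307) and (381,302), look unchanged. I'll measure the angle and hand in.

```bash
python3 - <<'E'
import pickle
from h import *
from rig import env
t=pickle.load(open("d0.pkl","rb"))["top"];z=np.load("st.npz");th=float(z["th"])
v=at(t,(422.5,247),.096)[:2]-z["A"];R=np.array([[np.cos(th),-np.sin(th)],[np.sin(th),np.cos(th)]]);l=R.T@v
q=np.arctan2(l[1],-l[0]);print("q",q,"len",np.linalg.norm(l))
s=env.observe();print(s["ft_force"],np.abs(s["qvel"]).max())
if q>1.44: print(env.close_job())
E
```

```text
q 1.5540693710038882 len 0.07821483999813582
[ 0.36506002  0.76808655 -0.71678033] 0.4230543942550725
the job is handed in; nothing more can be done
None
```

I closed the valve on the port without a funnel and handed the job in at about 6.5 s of the 32 s allowed. I pushed the lever clockwise with the shut fingers, out to its stop, then backed off and raised the arm clear.

- **Closed stop:** the tool stopped moving and the force rose to about 13 N, so the lever was against its stop.
- **Lever angle:** after letting go, the top camera gives about 1.55 rad. The limit is 1.396 rad and the stop is at 1.571 rad. The measured lever length was 78 mm against the 80 mm given.
- **Funnel valves:** the steel and white levers look unmoved in both camera views. I compared these by eye and did not measure their angles.
- **Arm clear:** after the retreat the force readings were within about 1 N, which is noise.

Two things did not match:
- **Station direction:** the two ways of measuring it differed by 0.8° (3.75° and 4.55°), well inside the tolerance.
- **First move call:** it was refused because its rows lacked some fields. Nothing moved.

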